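# Switch off the display alarm, unlatch the tow hitch and hold its tongue up off the ball

## Task

On the parts counter, switch off the display alarm by pressing the three keys of its box fully down one at a time, in order of size: the smallest, then the medium one, then the largest. Then unhitch the tow coupling on its display stand: with the tongue still down, pull the spring latch out sideways by its upright tab, lift the tongue by it until the coupler is well clear of the ball, 80 mm or so higher than it sat, and finish still gripping it and holding it raised and still. Leave the cup, phones and other things on the counter where they are.

Things in the scene. Friction and masses are not known exactly. Their poses are not given: they have to be found in the camera images.
- latch_tab (a point): Grip point on the latch's upright steel tab (10 mm thick along y, 26 mm wide along x, 55 mm tall): on its centre line, 18.5 mm below its top edge, 42 mm above the coupler's flat top; bar and guides there rise 14 mm at most. 140 mm above the counter while the tongue is down. Moves with latch and tongue. +y: direction to pull the latch open (level). +x: along the tongue to the pivot.
- latch (a joint): Travel of the spring latch along latch_tab's +y, m: 0 shut (bolt under the ball, tongue locked down), 0.020 the stop. The bolt is clear of the ball beyond 0.011; pull 0.015 or more to be safe. The spring resists with 4 N at 0, 9 N at 0.020. Until then the tongue rises under 0.02 rad. Once the coupler is above the ball the latch may spring back. The tongue cannot move sideways.
- tongue (a joint): Angle of the grey tongue and its coupler about the pivot, rad: 0 level, seated on the ball; grows as the coupler is raised, up to 0.8. No spring, nearly no friction: it falls back if let go. Lifting at the tab takes 5 to 10 N. 0.35 rad raises coupler and tab by about 80 mm. With the tongue down the pivot's axis lies 240 mm from latch_tab along its +x and 70 mm below it, parallel to its y: the tab swings up and towards the pivot on a 250 mm radius.
- ball (a point): Centre of the 50 mm steel tow ball fixed to the stand, 62 mm above the counter, hidden inside the coupler (76 mm wide, 120 mm long, top plate 98 mm above the counter) while that is down. The stand's base plate is 360 x 130 x 12 mm.
- key_small_top (a point): Centre of the top face of the smallest key: a black round push key 16 mm across on a grey round collar 32 mm across, on a fixed white box 75 x 190 x 35 mm. The three keys stand in a row 57 mm apart, in an order that changes; every key top is 57 mm above the counter and 10 mm above its collar.
- key_medium_top (a point): Centre of the top face of the medium key: as the small one, but 26 mm across on a collar 42 mm across.
- key_large_top (a point): Centre of the top face of the largest key: as the small one, but 36 mm across on a collar 52 mm across.
- key_small (a joint): How far the smallest key is pressed, m: 0 up, 0.006 fully down; it springs back. 5 N presses it fully.
- key_medium (a joint): How far the medium key is pressed, m: 0 up, 0.006 fully down; it springs back. 5 N presses it fully.
- key_large (a joint): How far the largest key is pressed, m: 0 up, 0.006 fully down; it springs back. 5 N presses it fully.
- phone_a: white phone 148 x 72 x 8 mm lying beside the hitch display; leave it where it is. Origin: centre of its underside
- phone_b: black phone 148 x 72 x 8 mm lying on the counter near the robot, to its right; leave it where it is. Origin: centre of its underside
- bearing: steel bearing ring, 62 mm across, 18 mm high, lying beside the tongue; leave it where it is. Origin: centre of its underside
- cup: white tea cup, 60 mm across, 42 mm high, standing on the counter between the robot, the key box and the hitch display; leave it where it is. Origin: centre of its underside
- carton: small green parts carton 70 x 110 x 45 mm at the left; leave it where it is. Origin: centre of its underside
- spanner: steel spanner 170 mm long lying near the robot, to its left; leave it where it is. Origin: centre of its underside

How it is judged:
On the way, in this order (a step that is already met when the one before it is completed fails the run):
1. the smallest key is pressed fully down, the other two up (value of joint key_small above 0.0045 m and value of joint each of key_medium, key_large below 0.0015 m), for 0.1 s.
2. the medium key is pressed fully down, the other two up (value of joint key_medium above 0.0045 m and value of joint each of key_small, key_large below 0.0015 m), for 0.1 s.
3. the largest key is pressed fully down, the other two up (value of joint key_large above 0.0045 m and value of joint each of key_small, key_medium below 0.0015 m), for 0.1 s.
4. the latch is pulled out sideways, its bolt clear of the ball, with the tongue still down (value of joint latch above 0.011 m and value of joint tongue below 0.05 rad), for 0.1 s.
5. the tongue is raised off the ball, in the gripper (value of joint tongue above 0.235 rad and contact force between the fingers and tongue above 1 N), for 0.2 s.
At the end, for the whole second after the job is handed in: The tongue is held up by the gripper's fingers, raised between 0.235 and 0.65 rad (coupler some 55 to 145 mm above its seat), still (under 0.1 rad/s), with the fingers touching tongue or latch with more than 1 N and all three keys up; bystanders within 30 mm of their places (all of step 5 and value of joint tongue below 0.65 rad and velocity of joint tongue between -0.1 and 0.1 rad/s and value of joint each of key_small, key_medium, key_large below 0.002 m); the arm keeps its last pose, push and grip.
It fails at once if two keys are pressed at the same time (value of joint each of key_small, key_medium above 0.003 m or value of joint each of key_small, key_large above 0.003 m or value of joint each of key_medium, key_large above 0.003 m).
It fails at once if a bystander is moved more than 30 mm (distance of any of phone_a, phone_b, bearing, cup, carton, spanner from where it was at the start of the episode above 0.03 m).
It also fails if it takes over 58 s, if anything falls off the work surface, if the arm or the gripper's body presses on something with over 40 N, if the wrist force passes 120 N, or if a joint passes its speed limit or range.

## Robot

A 6-joint arm with a two-finger parallel gripper is mounted at the origin on the work surface. World frame = base frame: x ahead of the robot, y to its left, z up, the work surface at z = 0. Lengths are in m, angles in rad, forces in N, time in s.
With the tool pointing down it reaches from about 0.25 to 0.775 m from the base axis. Payload 8.9 kg.
Tool frame: the origin (TCP) lies at the very end of the fingers, on their centre line; the grasp point (between the pads) lies 19 mm behind it; z points along the fingers, y is the line along which they close (so a half turn about z gives the same grasp; the last joint's range is limited). The gripper opens to 85 mm and grips with 20 to 120 N. Pads are 22 mm wide; open, the fingers measure 114 mm over their backs; the gripper's body (76 mm by 85 mm) begins 54 mm behind the grasp point. The pads swing forward as they close: fully open they stand 13 mm farther back than shut.
Start: joints at [-1.317, 0.291, -0.153, 1.127, 0, 1.431], TCP at [0.201, -0.485, 0.194] pointing down, gripper open.
Joint ranges: [-2.52, 2.52], [-0.91, 1.74], [-1.3, 1.37], [-1.96, 2.02], [-1.52, 1.47], [-3.14, 3.14]. Speed limits (rad/s): [2.22, 2.22, 2.79, 3.14, 3.14, 3.14].

## Interface

Orientations are given as a unit quaternion [w, x, y, z].
In Python, from rig import bot, vision gives the robot as it stands.
- The arm moves only by the tool apply_moves, never from a script. Its argument "series" is a list of rows, each a list of 3 entries, a list of its own where there are three numbers: the opening, from 0 (shut) to 1 (fully open), then the shift along the tool's x, y, z in mm, then the turn, a rotation vector about the tool's x, y, z in degrees. In form: [[hand, [x, y, z], [wx, wy, wz]], ...]. A call has 1 to 12 rows; each row shifts and turns the commanded pose from where the row before left it, along the tool's axes as they then stand; what a row does not reach is not made up. A row lasts 1/10 s, in which the tool goes at most 50 mm and 8.59 degrees, less where a joint would pass 70% of its speed; a pose out of reach is approached as far as the arm can. A call with a gripper value outside its range is refused whole. The fingers move at their own pace and stop on an object; "grip_force" is the grip in N (left out, the last holds). Time passes only in rows, so rows that do not move let the fingers close. It gives the time, the measured TCP pose, the force, the opening and the grip force at its end, in the units of the state.
- bot.get_obs(): the state, without advancing time (a new reading comes with each control period).
- vision.camera(name): name is "scene" or "top" or "wrist"; returns a dict with "frame" (384x512x3 uint8, red, green, blue), "fx", "fy", "cx", "cy" (pixels), "R" (3x3) and "t" (3): a world point X has camera coordinates R X + t. Camera axes: x right, y down, z forward; pixel columns grow to the right and rows downward; lengths in m; the calibration is good to about 2 mm. A picture is of the moment at which its call begins. There is no depth.
- bot.hand_in(): hands the job in; it is judged then, once.
The state is a dict: "clock": time; "q": joint angles; "joint_vel": joint speeds; "tau": joint torques, N m; "tool_pos": TCP position; "orientation": TCP orientation; "wrist_force": force on the tool from outside, world axes, zero at the start; "torque": the same for the moment, N m; "gripper_width": finger opening in m; "grip_force": force on a finger pad.
Only numpy, scipy, OpenCV 4.12 (cv2) and the standard library are available. Lean on these libraries where they do the work, as an engineer would, in place of code of your own. Each camera call takes 0.05 s, during which the arm holds its last target. There are 200 camera calls.

## Working session

There is one attempt and no reset: what is moved stays moved. The work goes in short steps, Python scripts to look and compute and a tool call to move; the robot and the scene stay as the last step left them, time stands still between calls to the robot, and variables do not carry over. Pictures are saved under pics/ and viewed, at most 11 in all, crops included, and the job is handed in when it is done.

Besides the shell and the picture viewer there is one more tool, called in YAML: its name, and indented under it one key for each argument. apply_moves: Moves the arm, as the interface text tells. Its arguments: {"type":"object","properties":{"series":{"type":"array","items":{"type":"array"}},"grip_force":{"type":"number"}},"required":["series"]}

```bash
mkdir -p pics; cat > h.py <<'E'
import numpy as np, cv2
from rig import bot, vision
def snap(n,f):
    c=vision.camera(n); cv2.imwrite('pics/'+f,c['frame'][:,:,::-1]); np.savez('pics/'+f+'.npz',**c); return c
def at_z(f,u,v,z):
    c=np.load('pics/'+f+'.npz'); d=c['R'].T@np.array([(u-c['cx'])/c['fx'],(v-c['cy'])/c['fy'],1]); o=-c['R'].T@c['t']
    return o+d*(z-o[2])/d[2]
def proj(f,X):
    c=np.load('pics/'+f+'.npz'); p=c['R']@np.array(X)+c['t']; return c['fx']*p[0]/p[2]+c['cx'],c['fy']*p[1]/p[2]+c['cy']
E
python3 - <<'E'
from h import *
snap('top','top1.png'); snap('scene','sc1.png')
s=bot.get_obs(); print(s)
E
ls
```

```text
{'clock': 0.1, 'q': array([-1.31729242e+00,  2.91217352e-01, -1.54065465e-01,  1.12672367e+00,
       -2.86849935e-05,  1.43147295e+00]), 'joint_vel': array([-0.00160613, -0.00212268,  0.00188576, -0.00082144, -0.00122208,
        0.00072276]), 'tau': array([ 2.49759978e-03, -5.37977779e+01,  3.31917751e+01,  9.34355106e-03,
       -1.41975825e-04,  1.54459383e-05]), 'tool_pos': array([ 0.20083767, -0.48457107,  0.19388774]), 'orientation': array([-6.03277000e-04,  9.80772591e-01,  1.95153164e-01, -4.88446102e-05]), 'wrist_force': array([ 0.05699053, -0.170982  ,  0.69187192]), 'torque': array([-0.00492989, -0.00454086,  0.0214525 ]), 'grip_force': 0.0, 'gripper_width': 0.08544379778629213}
h.py
pics
```

```bash
python3 -c "
import cv2
for n in ('top1','sc1'):
    cv2.imwrite('pics/%s_b.png'%n,cv2.resize(cv2.imread('pics/%s.png'%n),(800,600),interpolation=cv2.INTER_CUBIC))"
```

```text
(no output)
```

View pics/top1_b.png

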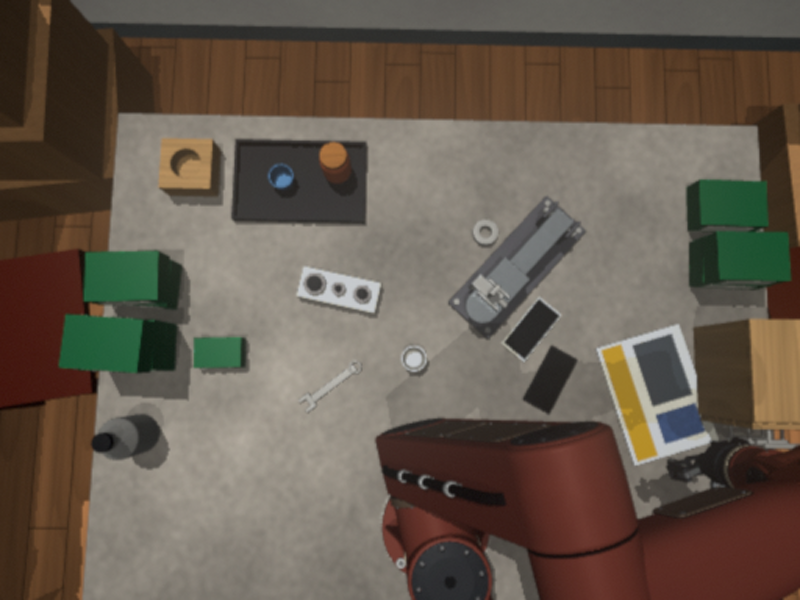

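View pics/sc1_b.png

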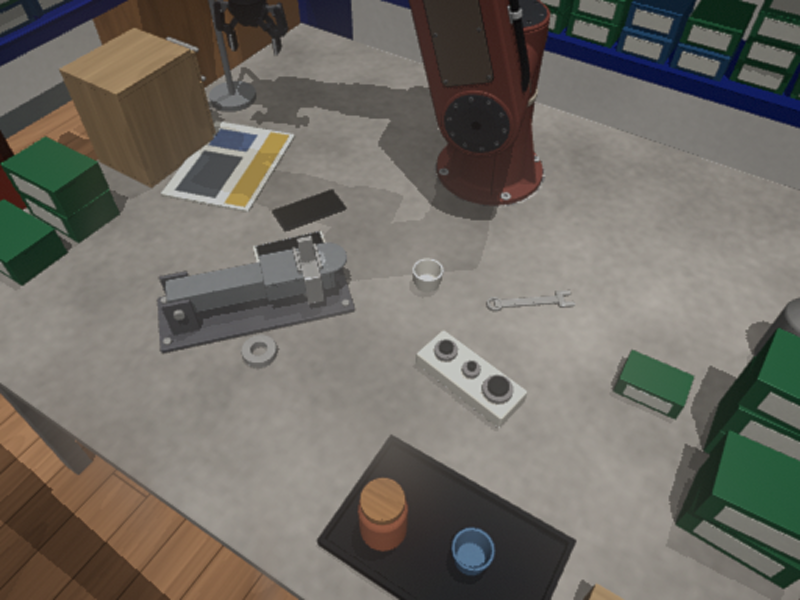

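The top view shows the key box with the large key at (315,283), small at (339,290) and medium at (362,294). The coupler's latch is near (490,290), with the pivot up and to the right of it near (565,215). I'll enlarge both areas.

```bash
python3 - <<'E'
import cv2,numpy as np
im=cv2.imread('pics/top1.png'); 
a=im[165:205,185:250]; b=im[120:220,280:380]
A=cv2.resize(a,None,fx=6,fy=6,interpolation=cv2.INTER_CUBIC)   # 390x240
B=cv2.resize(im[165:215,285:345],None,fx=6.5,fy=6.5,interpolation=cv2.INTER_CUBIC) #390x325
s=cv2.imread('pics/sc1.png'); C=cv2.resize(s[145:205,155:235],None,fx=5,fy=5,interpolation=cv2.INTER_CUBIC) #400x300
D=cv2.resize(s[205:275,260:340],None,fx=4,fy=4,interpolation=cv2.INTER_CUBIC) #320x280
o=np.zeros((600,800,3),np.uint8); o[:240,:390]=A;o[:300,400:800]=C;o[242:242+325,:390]=B;o[305:585,400:720]=D
cv2.imwrite('pics/z1.png',o)
E
```

```text
(no output)
```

View pics/z1.png

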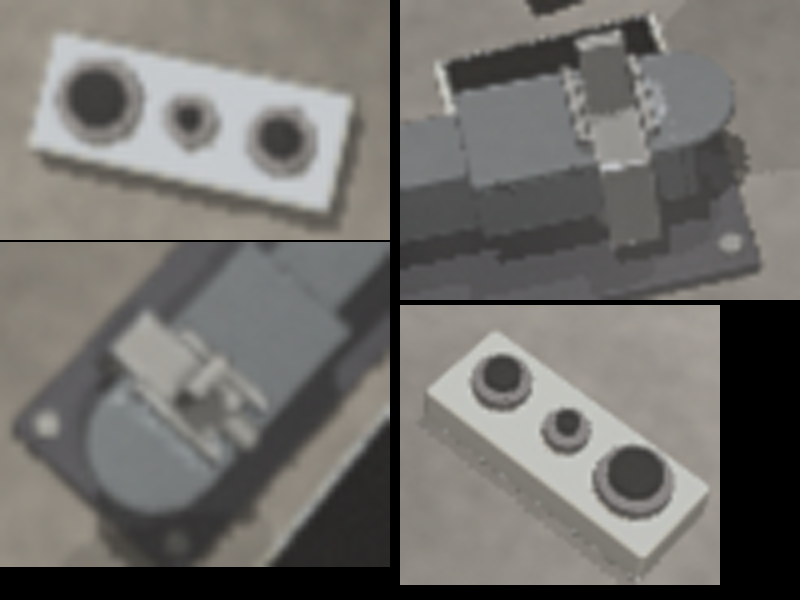

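The enlarged crops show the key tops in the top view at (97,97), (190,117) and (281,138). In the scene view they are at (636,472), (568,423) and (502,373). The tab's top edge is at about (206,377) in the top crop and (600,42) in the scene crop. I'll triangulate from these.

```bash
python3 - <<'E'
from h import *
np.set_printoptions(precision=4,suppress=True)
T='top1.png';S='sc1.png'
for n,(a,b),(c,d) in (('L',(97,97),(636,472)),('S',(190,117),(568,423)),('M',(281,138),(502,373))):
    print(n,at_z(T,185+a/6-.4,165+b/6-.4,.057),at_z(S,260+(c-400)/4-.4,205+(d-305)/4-.4,.057))
print('tab',at_z(T,316.3,185.4,.1585),at_z(S,194.6,153,.1585))
# tongue axis: coupler/tongue edges (top view): bolts near pivot at (548,203),(578,232) b ; base corners (451,301),(487,332),(585,232),(548,197)
for p in ((451,301),(487,332),(585,231),(548,198)): print(at_z(T,p[0]*.64,p[1]*.64,.012))
for n,p,z in (('cup',(414,358),.042),('bear',(485,232),.018),('phA',(532,329),.008)): print(n,at_z(T,p[0]*.64,p[1]*.64,z))
c=np.load('pics/top1.png.npz'); print(-c['R'].T@c['t'], c['R'])
E
```

```text
L [0.5482 0.2904 0.057 ] [0.557  0.2931 0.057 ]
S [0.537  0.2341 0.057 ] [0.5469 0.2383 0.057 ]
M [0.5253 0.179  0.057 ] [0.535  0.1818 0.057 ]
tab [ 0.5256 -0.1118  0.1585] [ 0.5333 -0.1112  0.1585]
[ 0.5157 -0.032   0.012 ]
[ 0.4433 -0.118   0.012 ]
[ 0.6923 -0.3558  0.012 ]
[ 0.7726 -0.2668  0.012 ]
cup [0.3784 0.0552 0.042 ]
bear [ 0.6838 -0.1122  0.018 ]
phA [ 0.4526 -0.226   0.008 ]
[0.3524 0.0992 1.479 ] [[ 0.0168 -0.9998  0.0115]
 [-0.9929 -0.018  -0.1178]
 [ 0.118  -0.0094 -0.993 ]]
```

apply_moves:
  series:
    - [0,[0,0,-15],[0,0,-8]]
    - [0,[0,0,-15],[0,0,-8]]
    - [0,[0,0,-15],[0,0,-8]]
    - [0,[0,0,-15],[0,0,-8]]
    - [0,[0,0,-15],[0,0,-8]]
    - [0,[0,0,-15],[0,0,-8]]
    - [0,[0,0,-15],[0,0,-8]]
    - [0,[40,10,0],[0,0,0]]
    - [0,[40,10,0],[0,0,0]]
    - [0,[40,10,0],[0,0,0]]
    - [0,[40,10,0],[0,0,0]]
    - [0,[40,10,0],[0,0,0]]
  grip_force: 40

```text
clock: 1.3
tool_pos: [0.2901, -0.2973, 0.2992]
orientation: [-0.0, 0.775, 0.633, 0.0]
wrist_force: [1.5, -0.4, 1.0]
gripper_width: 0.0001
grip_force: 0.0
```

apply_moves:
  series:
    - [0,[40,10,0],[0,0,0]]
    - [0,[40,10,0],[0,0,0]]
    - [0,[40,10,0],[0,0,0]]
    - [0,[40,10,0],[0,0,0]]
    - [0,[40,10,0],[0,0,0]]
    - [0,[40,10,0],[0,0,0]]
    - [0,[40,10,0],[0,0,0]]
    - [0,[40,10,0],[0,0,0]]
    - [0,[40,10,0],[0,0,0]]
    - [0,[40,10,0],[0,0,0]]
    - [0,[40,10,0],[0,0,0]]

```text
clock: 2.4
tool_pos: [0.4855, 0.1121, 0.2992]
orientation: [-0.0, 0.774, 0.633, -0.0]
wrist_force: [0.1, -0.7, 0.1]
gripper_width: -0.0003
grip_force: 0.0
```

apply_moves:
  series:
    - [0,[33,7,20],[0,0,0]]
    - [0,[33,7,20],[0,0,0]]
    - [0,[33,7,20],[0,0,0]]
    - [0,[33,7,20],[0,0,0]]
    - [0,[0,0,0],[0,0,0]]
    - [0,[0,0,0],[0,0,0]]

```text
clock: 3.0
tool_pos: [0.5384, 0.2343, 0.2184]
orientation: [-0.0, 0.774, 0.633, -0.001]
wrist_force: [-0.8, 0.1, 0.5]
gripper_width: -0.0003
grip_force: 0.0
```

```bash
python3 - <<'E'
from h import *
snap('wrist','w1.png'); im=cv2.imread('pics/w1.png'); cv2.imwrite('pics/w1b.png',cv2.resize(im,(800,600)))
s=bot.get_obs(); print(s['tool_pos'],s['orientation'],proj('w1.png',s['tool_pos']))
E
```

```text
[0.538696   0.23373886 0.21929915] [-6.70050267e-05  7.74280257e-01  6.32842691e-01 -4.55015789e-04] (np.float64(250.75750437191277), np.float64(223.0483288824698))
```

View pics/w1b.png

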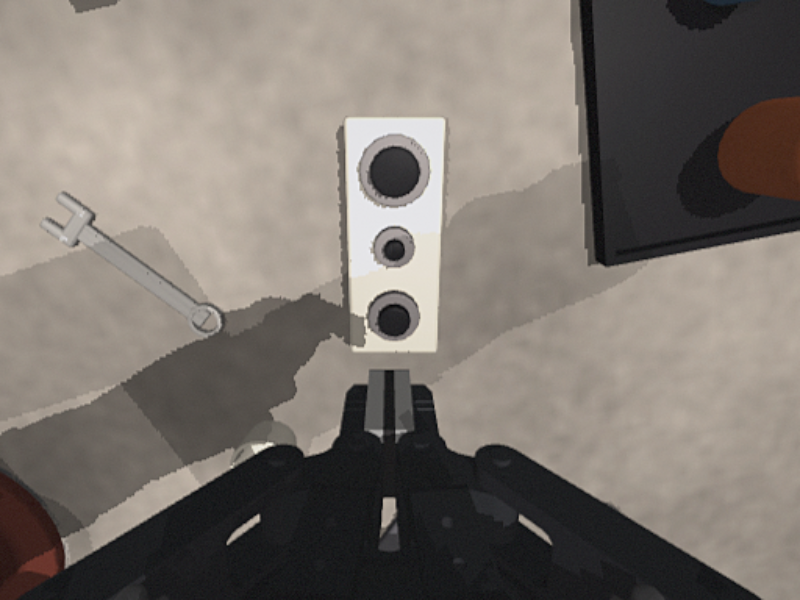

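The wrist view shows the keys in a row: large at (394,172), small at (395,250) and medium at (394,320). The finger tips are at (389,370).

```bash
python3 - <<'E'
from h import *
np.set_printoptions(precision=4,suppress=True)
W='w1.png'
for n,p in (('L',(394,172)),('S',(395,250)),('M',(394,320))): print(n,at_z(W,p[0]*.64,p[1]*.64,.057))
s=bot.get_obs();p=s['tool_pos'];a=np.radians(78.5);x=np.array([np.cos(a),np.sin(a),0])
c=np.load('pics/w1.png.npz');print(c['fx'],-c['R'].T@c['t']-p,c['R'])
for dx in(-.011,0,.011):
  for dz in (0,.01,.02): print(dx,dz,np.array(proj(W,p+x*dx+[0,0,dz]))/.64)
# bystanders: fallen? spanner check vs top
print(at_z(W,205*.64,319*.64,.003), at_z('top1.png',355*.64,368*.64,.003))
E
```

```text
L [0.5526 0.2917 0.057 ]
S [0.5424 0.2366 0.057 ]
M [0.5308 0.1819 0.057 ]
300.7499483872991 [0.0158 0.0831 0.1786] [[ 0.9802 -0.198  -0.0021]
 [-0.1865 -0.9266  0.3266]
 [-0.0666 -0.3198 -0.9452]]
-0.011 0 [391.7152 372.0145]
-0.011 0.01 [391.8197 383.8016]
-0.011 0.02 [391.9351 396.8191]
0 0 [391.8086 348.513 ]
0 0.01 [391.9198 359.3384]
0 0.02 [392.0429 371.3167]
0.011 0 [391.9055 324.1356]
0.011 0.01 [392.0239 333.9164]
0.011 0.02 [392.1551 344.7605]
[0.3597 0.1952 0.003 ] [0.3532 0.1933 0.003 ]
```

apply_moves:
  series:
    - [0,[4,3,35],[0,0,0]]
    - [0,[0,0,35],[0,0,0]]
    - [0,[0,0,35],[0,0,0]]
    - [0,[0,0,34],[0,0,0]]
    - [0,[0,0,0],[0,0,0]]
    - [0,[0,0,0],[0,0,0]]

```text
clock: 3.65
tool_pos: [0.5431, 0.2367, 0.0818]
orientation: [0.0, 0.775, 0.632, 0.0]
wrist_force: [-0.2, 0.4, 0.9]
gripper_width: -0.0
grip_force: 0.0
```

```bash
python3 - <<'E'
from h import *
snap('wrist','w2.png'); im=cv2.imread('pics/w2.png')
snap('scene','sc2.png'); jm=cv2.imread('pics/sc2.png')
cv2.imwrite('pics/w2b.png',np.hstack([cv2.resize(im[100:300,150:350],(400,400)),cv2.resize(jm[170:290,240:360],(400,400))]))
s=bot.get_obs(); print(s['tool_pos'],proj('w2.png',s['tool_pos']),proj('sc2.png',s['tool_pos']))
E
```

```text
[0.544398   0.23740457 0.08295944] (np.float64(251.8116565370115), np.float64(221.2616035525697)) (np.float64(302.67388881482157), np.float64(227.634916982859))
```

View pics/w2b.png

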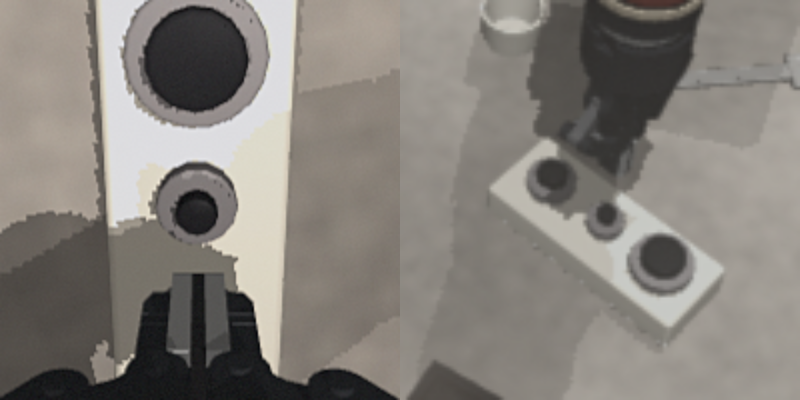

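```bash
python3 - <<'E'
from h import *
np.set_printoptions(precision=1,suppress=True)
p=np.array([.5431,.2367,.0818]);a=np.radians(78.5);x=np.array([np.cos(a),np.sin(a),0]);y=np.array([np.sin(a),-np.cos(a),0])
for n,d in (('0',0*x),('x+10',x*.01),('y+10',y*.01),('z+10',np.array([0,0,.01]))):
  w=np.array(proj('w2.png',p+d));s=np.array(proj('sc2.png',p+d)); print(n,(w-[150,100])*2,(s-[240,170])*3.333+[400,0])
for k in ((.5424,.2366,.057),): print((np.array(proj('w2.png',k))-[150,100])*2,(np.array(proj('sc2.png',k))-[240,170])*3.333+[400,0])
E
```

```text
0 [200.1 243.7] [608.7 191.4]
x+10 [200.1 215.4] [618.7 198.8]
y+10 [230.6 243.6] [600.5 199.1]
z+10 [200.3 257.3] [610. 184.]
[198.  215.5] [606.1 208.6]
```

The tips look a little short of the nominal TCP, so I'll descend by feel.

apply_moves:
  series:
    - [0,[0,0,12],[0,0,0]]
    - [0,[0,0,10],[0,0,0]]
    - [0,[0,0,2],[0,0,0]]
    - [0,[0,0,2],[0,0,0]]
    - [0,[0,0,0],[0,0,0]]

```text
clock: 4.25
tool_pos: [0.5426, 0.2374, 0.0542]
orientation: [-0.0, 0.774, 0.633, -0.0]
wrist_force: [0.1, 0.0, -0.5]
gripper_width: -0.0
grip_force: 0.0
```

apply_moves:
  series:
    - [0,[0,0,2],[0,0,0]]
    - [0,[0,0,2],[0,0,0]]
    - [0,[0,0,0],[0,0,0]]

```text
clock: 4.55
tool_pos: [0.5426, 0.2373, 0.0502]
orientation: [-0.0, 0.774, 0.633, -0.0]
wrist_force: [0.1, 0.6, 0.9]
gripper_width: -0.0001
grip_force: 0.0
```

```bash
python3 - <<'E'
from h import *
print(bot.get_obs()['wrist_force'])
snap('wrist','w3.png'); im=cv2.imread('pics/w3.png')
snap('scene','sc3.png'); jm=cv2.imread('pics/sc3.png')
cv2.imwrite('pics/w3b.png',np.hstack([cv2.resize(im[100:300,150:350],(400,400)),cv2.resize(jm[170:290,240:360],(400,400))]))
E
```

```text
[0.10601521 0.55108048 0.8802712 ]
```

View pics/w3b.png

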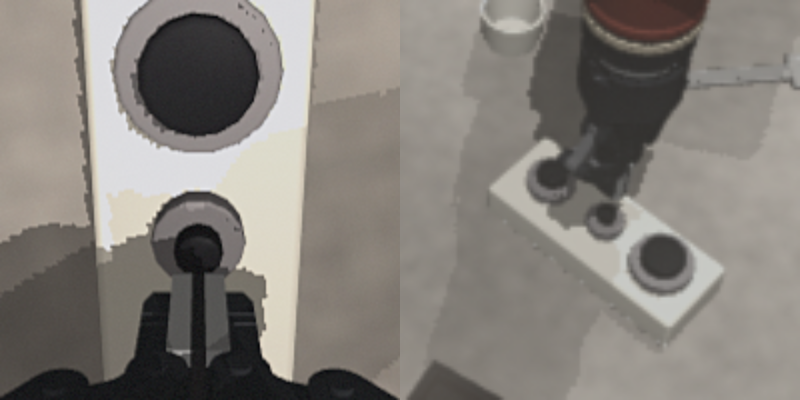

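apply_moves:
  series:
    - [0,[0,0,2],[0,0,0]]
    - [0,[0,0,2],[0,0,0]]
    - [0,[0,0,2],[0,0,0]]
    - [0,[0,0,0],[0,0,0]]

```text
clock: 5.05
tool_pos: [0.5425, 0.2373, 0.044]
orientation: [-0.0, 0.774, 0.633, -0.0]
wrist_force: [-0.6, 0.2, -1.0]
gripper_width: -0.0003
grip_force: 0.0
```

apply_moves:
  series:
    - [0,[0,0,2],[0,0,0]]
    - [0,[0,0,2],[0,0,0]]
    - [0,[0,0,0],[0,0,0]]

```text
clock: 5.35
tool_pos: [0.5425, 0.2373, 0.0401]
orientation: [-0.0, 0.774, 0.633, -0.0]
wrist_force: [0.3, -0.3, -0.6]
gripper_width: 0.0001
grip_force: 0.0
```

```bash
python3 - <<'E'
from h import *
print(bot.get_obs()['wrist_force'])
snap('wrist','w4.png'); im=cv2.imread('pics/w4.png')
snap('scene','sc4.png'); jm=cv2.imread('pics/sc4.png')
cv2.imwrite('pics/w4b.png',np.hstack([cv2.resize(im[130:290,170:330],(400,400),interpolation=2),cv2.resize(jm[180:260,270:350],(400,400),interpolation=2)]))
E
```

```text
[ 0.26574754 -0.30294657 -0.56385572]
```

View pics/w4b.png

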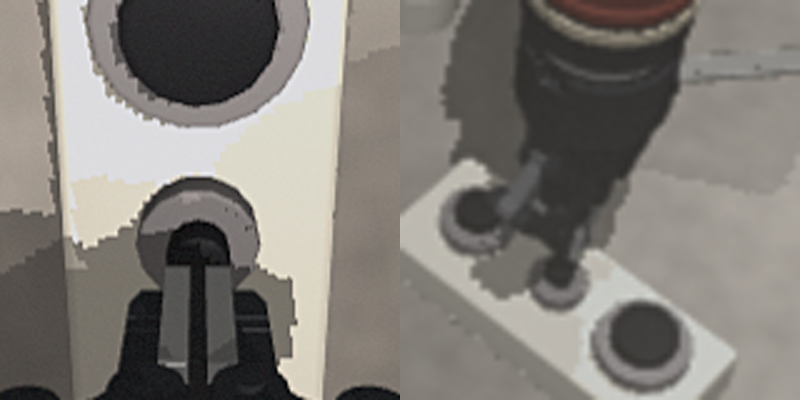

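The front edge of the tip would meet the key only at about its centre. I'll shift 5 mm along tool x, then keep descending.

apply_moves:
  series:
    - [0,[5,0,0],[0,0,0]]
    - [0,[0,0,2],[0,0,0]]
    - [0,[0,0,2],[0,0,0]]
    - [0,[0,0,0],[0,0,0]]

```text
clock: 5.85
tool_pos: [0.5435, 0.2422, 0.036]
orientation: [-0.0, 0.774, 0.633, -0.0]
wrist_force: [0.0, 0.0, -0.3]
gripper_width: 0.0002
grip_force: 0.0
```

apply_moves:
  series:
    - [0,[0,0,2],[0,0,0]]
    - [0,[0,0,0],[0,0,0]]

```text
clock: 6.05
tool_pos: [0.5436, 0.2421, 0.0342]
orientation: [-0.0, 0.774, 0.633, -0.0]
wrist_force: [0.5, 0.1, -0.2]
gripper_width: 0.0
grip_force: 0.0
```

apply_moves:
  series:
    - [0,[0,0,2],[0,0,0]]
    - [0,[0,0,0],[0,0,0]]

```text
clock: 6.25
tool_pos: [0.5436, 0.2422, 0.0322]
orientation: [-0.0, 0.774, 0.633, -0.0]
wrist_force: [-0.2, 0.4, -0.6]
gripper_width: 0.0003
grip_force: 0.0
```

apply_moves:
  series:
    - [0,[0,0,2],[0,0,0]]
    - [0,[0,0,0],[0,0,0]]

```text
clock: 6.45
tool_pos: [0.5436, 0.2422, 0.0301]
orientation: [-0.0, 0.774, 0.633, -0.0]
wrist_force: [0.6, 0.3, 0.2]
gripper_width: 0.0001
grip_force: 0.0
```

apply_moves:
  series:
    - [0,[0,0,2],[0,0,0]]
    - [0,[0,0,0],[0,0,0]]

```text
clock: 6.65
tool_pos: [0.5436, 0.2422, 0.0282]
orientation: [-0.0, 0.774, 0.633, -0.0]
wrist_force: [0.2, -0.7, -0.6]
gripper_width: -0.0003
grip_force: 0.0
```

```bash
python3 - <<'E'
from h import *
print(bot.get_obs()['wrist_force'],bot.get_obs()['tool_pos'])
snap('wrist','w5.png'); im=cv2.imread('pics/w5.png')
snap('scene','sc5.png'); jm=cv2.imread('pics/sc5.png')
cv2.imwrite('pics/w5b.png',np.hstack([cv2.resize(im[130:290,170:330],(400,400),interpolation=2),cv2.resize(jm[200:250,275:325],(400,400),interpolation=2)]))
E
```

```text
[ 0.20181116 -0.73735006 -0.60789991] [0.54360278 0.24218576 0.02815995]
```

View pics/w5b.png

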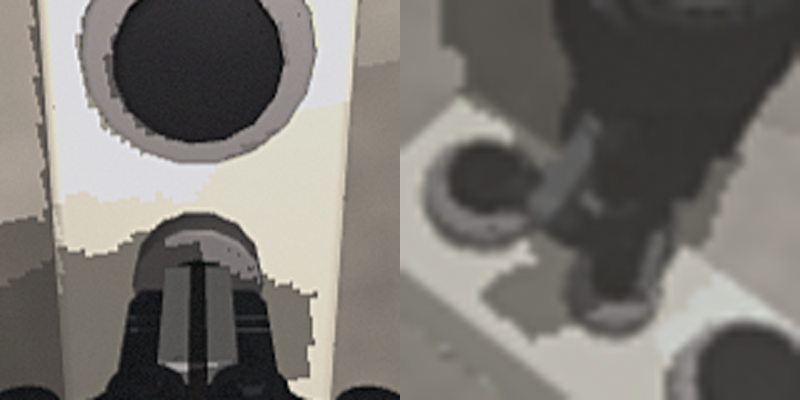

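apply_moves:
  series:
    - [0,[0,0,2],[0,0,0]]
    - [0,[0,0,0],[0,0,0]]

```text
clock: 6.95
tool_pos: [0.5436, 0.2422, 0.0262]
orientation: [-0.0, 0.774, 0.633, -0.0]
wrist_force: [-0.3, 0.1, -1.1]
gripper_width: 0.0002
grip_force: 0.0
```

```bash
python3 - <<'E'
from h import *
p=np.array([.5436,.2422,.0262]);a=np.radians(78.5);x=np.array([np.cos(a),np.sin(a),0])
for dx in(-.011,0,.011):
  for dz in (0,.02,.04,.06):
    q=p+x*dx+[0,0,dz+.002]; print(dx,dz,((np.array(proj('w5.png',q))-[170,130])*2.5).round(),((np.array(proj('sc5.png',q))-[275,200])*8+[400,0]).round())
q=(.5424,.2366,.057);print(((np.array(proj('w5.png',q))-[170,130])*2.5).round(),((np.array(proj('sc5.png',q))-[275,200])*8+[400,0]).round())
E
```

```text
-0.011 0 [200. 267.] [594. 300.]
-0.011 0.02 [200. 306.] [600. 267.]
-0.011 0.04 [201. 355.] [605. 232.]
-0.011 0.06 [201. 416.] [611. 197.]
0 0 [200. 230.] [620. 319.]
0 0.02 [201. 266.] [625. 286.]
0 0.04 [201. 310.] [631. 252.]
0 0.06 [201. 367.] [637. 217.]
0.011 0 [200. 191.] [645. 338.]
0.011 0.02 [201. 223.] [651. 305.]
0.011 0.04 [201. 264.] [658. 271.]
0.011 0.06 [202. 315.] [664. 236.]
[200. 306.] [615. 261.]
```

The numbers agree that the shut tips end about 30–40 mm behind the nominal TCP and are centred on it. I'll shift back 4 mm and continue.

apply_moves:
  series:
    - [0,[-4,0,0],[0,0,0]]
    - [0,[0,0,2],[0,0,0]]
    - [0,[0,0,0],[0,0,0]]

```text
clock: 7.25
tool_pos: [0.5428, 0.2381, 0.0242]
orientation: [-0.0, 0.774, 0.633, -0.0]
wrist_force: [0.3, -0.0, 0.0]
gripper_width: 0.0
grip_force: 0.0
```

apply_moves:
  series:
    - [0,[0,0,2],[0,0,0]]
    - [0,[0,0,0],[0,0,0]]

```text
clock: 7.45
tool_pos: [0.5428, 0.2383, 0.0222]
orientation: [-0.0, 0.774, 0.633, -0.0]
wrist_force: [0.2, 0.8, -1.0]
gripper_width: -0.0
grip_force: 0.0
```

apply_moves:
  series:
    - [0,[0,0,2],[0,0,0]]
    - [0,[0,0,0],[0,0,0]]

```text
clock: 7.65
tool_pos: [0.5431, 0.2384, 0.0203]
orientation: [0.0, 0.774, 0.633, 0.0]
wrist_force: [0.4, -1.1, 0.1]
gripper_width: -0.0002
grip_force: 0.0
```

apply_moves:
  series:
    - [0,[0,0,2],[0,0,0]]
    - [0,[0,0,0],[0,0,0]]

```text
clock: 7.85
tool_pos: [0.5431, 0.2384, 0.0184]
orientation: [0.0, 0.774, 0.633, 0.0]
wrist_force: [-0.7, -0.0, 2.5]
gripper_width: 0.0002
grip_force: 1.2
```

apply_moves:
  series:
    - [0,[0,0,2],[0,0,0]]
    - [0,[0,0,0],[0,0,0]]

```text
clock: 8.05
tool_pos: [0.5431, 0.2384, 0.0164]
orientation: [0.0, 0.774, 0.633, 0.0]
wrist_force: [-0.3, -0.2, 3.3]
gripper_width: 0.0002
grip_force: 1.8
```

```bash
python3 - <<'E'
from h import *
s=bot.get_obs();print(s['wrist_force'],s['tool_pos'],s['tau'],s['q'])
snap('wrist','w6.png'); im=cv2.imread('pics/w6.png')
snap('scene','sc6.png'); jm=cv2.imread('pics/sc6.png')
cv2.imwrite('pics/w6b.png',np.hstack([cv2.resize(im[130:290,170:330],(400,400),interpolation=2),cv2.resize(jm[200:250,275:325],(400,400),interpolation=2)]))
E
```

```text
[-0.30124846 -0.18285055  3.33522736] [0.5430632  0.23839881 0.01637966] [-1.53979920e-01 -6.43147302e+01  2.68270308e+01 -1.28166005e-01
 -7.80145777e-02  5.68731666e-04] [ 2.90396663e-01  5.67657664e-01 -2.20194332e-01  7.82718547e-01
  5.70785307e-05  2.06180467e+00]
```

Contact began at a TCP height of about 0.0195, with the force now rising. I'll press it fully.

apply_moves:
  series:
    - [0,[0,0,2],[0,0,0]]
    - [0,[0,0,2],[0,0,0]]
    - [0,[0,0,0],[0,0,0]]
    - [0,[0,0,0],[0,0,0]]

```text
clock: 8.55
tool_pos: [0.5433, 0.2385, 0.0139]
orientation: [0.0, 0.774, 0.633, 0.001]
wrist_force: [-5.3, -1.1, 20.5]
gripper_width: -0.0001
grip_force: 10.1
```

apply_moves:
  series:
    - [0,[0,0,-15],[0,0,0]]
    - [0,[0,0,-10],[0,0,0]]
    - [0,[-30,0,0],[0,0,0]]
    - [0,[-27,0,0],[0,0,0]]
    - [0,[0,0,8],[0,0,0]]
    - [0,[0,0,8],[0,0,0]]
    - [0,[0,0,2],[0,0,0]]
    - [0,[0,0,2],[0,0,0]]
    - [0,[0,0,2],[0,0,0]]
    - [0,[0,0,2],[0,0,0]]
    - [0,[0,0,0],[0,0,0]]
    - [0,[0,0,0],[0,0,0]]

```text
clock: 9.75
tool_pos: [0.5315, 0.1829, 0.0141]
orientation: [-0.0, 0.774, 0.633, 0.0]
wrist_force: [-4.1, -1.7, 11.5]
gripper_width: -0.0005
grip_force: 5.6
```

apply_moves:
  series:
    - [0,[0,0,1],[0,0,0]]
    - [0,[0,0,0],[0,0,0]]
    - [0,[0,0,-16],[0,0,0]]
    - [0,[0,0,-16],[0,0,0]]
    - [0,[38,0,0],[0,0,0]]
    - [0,[38,0,0],[0,0,0]]
    - [0,[36,0,0],[0,0,0]]
    - [0,[0,0,12],[0,0,0]]
    - [0,[0,0,11],[0,0,0]]
    - [0,[0,0,2],[0,0,0]]
    - [0,[0,0,2],[0,0,0]]
    - [0,[0,0,2],[0,0,0]]

```text
clock: 10.95
tool_pos: [0.5536, 0.2914, 0.0156]
orientation: [-0.0, 0.775, 0.632, -0.0]
wrist_force: [-1.8, -0.7, 4.7]
gripper_width: 0.0004
grip_force: 2.0
```

apply_moves:
  series:
    - [0,[0,0,2],[0,0,0]]
    - [0,[0,0,1],[0,0,0]]
    - [0,[0,0,0],[0,0,0]]
    - [0,[0,0,0],[0,0,0]]

```text
clock: 11.35
tool_pos: [0.5538, 0.2915, 0.014]
orientation: [0.0, 0.775, 0.632, -0.0]
wrist_force: [-7.7, -3.6, 17.4]
gripper_width: 0.0002
grip_force: 8.6
```

Keys done. Next I'll lift, turn, and move over the latch tab with the fingers part open.

apply_moves:
  series:
    - [0,[0,0,-30],[0,0,0]]
    - [0,[0,0,-31],[0,0,-8.4]]
    - [0,[0,0,-31],[0,0,-8.4]]
    - [0,[0,0,-31],[0,0,-8.4]]
    - [0,[0,0,-31],[0,0,-8.4]]
    - [0,[0,0,-31],[0,0,-8.4]]
    - [0,[0,0,-31],[0,0,-8.4]]
    - [0,[0,0,-31],[0,0,-8.4]]
    - [0,[-28,-35,0],[0,0,0]]
    - [0,[-28,-35,0],[0,0,0]]
    - [0,[-28,-35,0],[0,0,0]]
    - [0.5,[-28,-35,0],[0,0,0]]

```text
clock: 12.55
tool_pos: [0.5412, 0.1114, 0.2596]
orientation: [0.001, 0.364, 0.931, 0.0]
wrist_force: [0.3, 0.1, 0.5]
gripper_width: 0.0137
grip_force: 0.0
```

apply_moves:
  series:
    - [0.5,[-28,-35,0],[0,0,0]]
    - [0.5,[-28,-35,0],[0,0,0]]
    - [0.5,[-28,-35,0],[0,0,0]]
    - [0.5,[-28,-34,0],[0,0,0]]
    - [0.5,[-30,-33,0],[0,0,0]]
    - [0.5,[0,0,0],[0,0,0]]
    - [0.5,[0,0,0],[0,0,0]]
    - [0.5,[0,0,0],[0,0,0]]

```text
clock: 13.35
tool_pos: [0.529, -0.1088, 0.2595]
orientation: [0.0, 0.364, 0.931, 0.0]
wrist_force: [0.3, -0.2, -0.8]
gripper_width: 0.0429
grip_force: 0.0
```

```bash
python3 - <<'E'
from h import *
c=snap('wrist','w7.png'); im=cv2.imread('pics/w7.png')
s=bot.get_obs();print(s['tool_pos'],s['orientation'],s['wrist_force'])
print(proj('w7.png',(.53,-.1105,.1585)),proj('w7.png',s['tool_pos']+[0,0,.04]))
cv2.imwrite('pics/w7b.png',cv2.resize(im[80:290,120:400],(800,600),interpolation=2))
E
```

```text
[ 0.52907595 -0.10842246  0.25951107] [6.79935495e-05 3.63526994e-01 9.31583659e-01 7.98234926e-05] [-0.0339526   0.64178447  0.32611473]
(np.float64(248.60189972648263), np.float64(180.33868705354834)) (np.float64(250.15813470484633), np.float64(255.018292035097))
```

View pics/w7b.png

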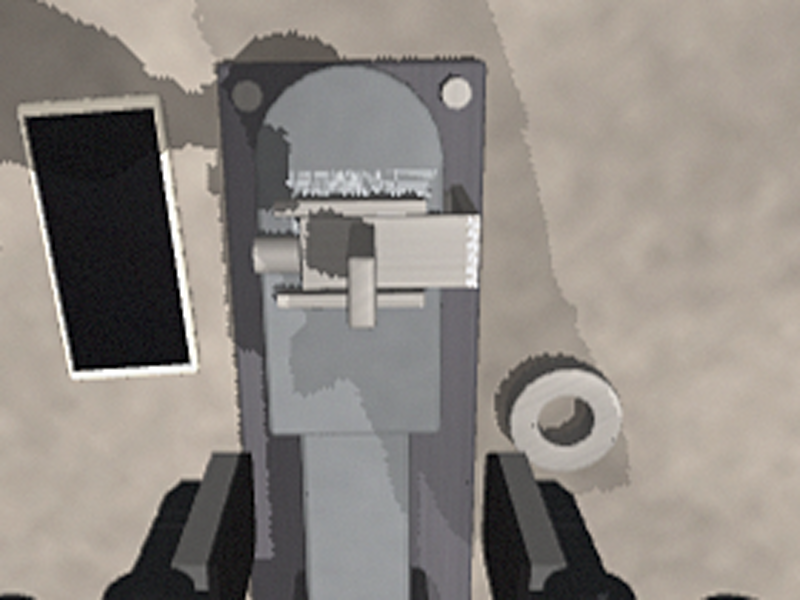

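The tab top is at (362,292) in this crop. It is square to the fingers, which stand at (230,455) and (505,455).

```bash
python3 - <<'E'
from h import *
t=at_z('w7.png',120+362/2.857-.3,80+292/2.857-.3,.1585)
p=np.array([.529,-.1086,.2595]);a=2*np.arctan2(.931584,.363527);x=np.array([np.cos(a),np.sin(a),0]);y=np.array([np.sin(a),-np.cos(a),0])
d=t-p;print(t,np.degrees(a),d@x*1e3,d@y*1e3)
b=[at_z('w7.png',120+u/2.857,80+v/2.857,.012) for u,v in((218,62),(485,62))]
e=b[1]-b[0];print(np.degrees(np.arctan2(e[1],e[0])),np.linalg.norm(e), np.degrees(np.arctan2(y[1],y[0])))
E
```

```text
[ 0.52972233 -0.11316323  0.1585    ] 137.3660943615643 -3.622145123628061 -2.867906067304085
47.3161326548414 0.12746100252363657 47.36609436156431
```

apply_moves:
  series:
    - [0.5,[-4,-3,35],[0,0,0]]
    - [0.5,[0,0,35],[0,0,0]]
    - [0.5,[0,0,35],[0,0,0]]
    - [0.5,[0,0,35],[0,0,0]]
    - [0.5,[0,0,20],[0,0,0]]
    - [0.5,[0,0,15],[0,0,0]]
    - [0.5,[0,0,0],[0,0,0]]
    - [0.5,[0,0,0],[0,0,0]]
  grip_force: 60

```text
clock: 14.2
tool_pos: [0.5302, -0.1134, 0.0849]
orientation: [0.0, 0.363, 0.932, 0.0]
wrist_force: [-0.3, -0.5, 0.5]
gripper_width: 0.0422
grip_force: 0.0
```

```bash
python3 - <<'E'
from h import *
c=snap('wrist','w8.png'); im=cv2.imread('pics/w8.png')
c=snap('scene','sc8.png'); jm=cv2.imread('pics/sc8.png')
s=bot.get_obs();print(s['tool_pos'],s['wrist_force'])
cv2.imwrite('pics/w8b.png',np.hstack([cv2.resize(im[130:330,150:350],(400,400),interpolation=2),cv2.resize(jm[110:210,140:240],(400,400),interpolation=2)]))
E
```

```text
[ 0.5308356  -0.11401892  0.08554526] [0.74471464 0.29019642 0.24143623]
```

View pics/w8b.png

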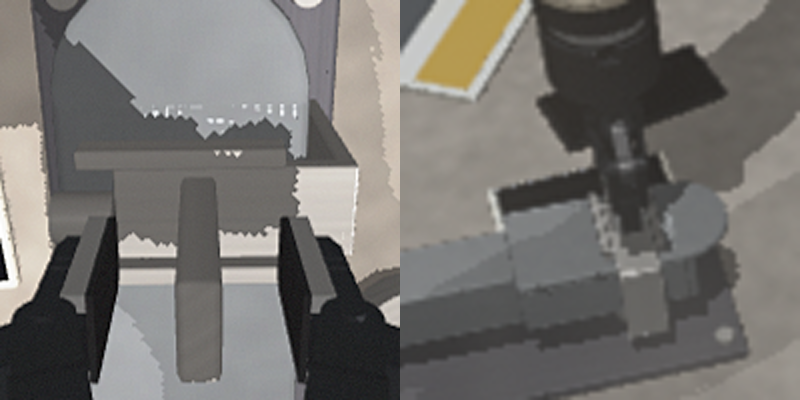

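The tab, at x 177–222 in the crop, is centred between the pads at 118 and 282. Closing now.

apply_moves:
  series:
    - [0,[0,0,0],[0,0,0]]
    - [0,[0,0,0],[0,0,0]]
    - [0,[0,0,0],[0,0,0]]
    - [0,[0,0,0],[0,0,0]]
    - [0,[0,0,0],[0,0,0]]
    - [0,[0,0,0],[0,0,0]]

```text
clock: 14.9
tool_pos: [0.5309, -0.1138, 0.0852]
orientation: [0.001, 0.364, 0.932, 0.001]
wrist_force: [2.9, 5.6, 5.5]
gripper_width: 0.0091
grip_force: 60.2
```

apply_moves:
  series:
    - [0,[0,3,0],[0,0,0]]
    - [0,[0,3,0],[0,0,0]]
    - [0,[0,3,0],[0,0,0]]
    - [0,[0,3,0],[0,0,0]]
    - [0,[0,3,0],[0,0,0]]
    - [0,[0,2,0],[0,0,0]]
    - [0,[0,0,0],[0,0,0]]
    - [0,[0,0,0],[0,0,0]]

```text
clock: 15.7
tool_pos: [0.5406, -0.103, 0.0851]
orientation: [-0.0, 0.364, 0.931, -0.001]
wrist_force: [-6.0, -3.9, 10.3]
gripper_width: 0.0093
grip_force: 61.1
```

apply_moves:
  series:
    - [0,[0,2,0],[0,0,0]]
    - [0,[0,1,0],[0,0,0]]
    - [0,[0,0,0],[0,0,0]]

```text
clock: 16.0
tool_pos: [0.5425, -0.1009, 0.0851]
orientation: [-0.0, 0.364, 0.931, -0.002]
wrist_force: [-7.2, -4.8, 11.0]
gripper_width: 0.0092
grip_force: 61.1
```

The latch is out about 17 mm with the tongue still down. Next I'll lift along the arc, tilting the tool with the tongue.

apply_moves:
  series:
    - [0,[-0.9,0,-10.5],[0,2.5,0]]
    - [0,[-0.9,0,-10.5],[0,2.5,0]]
    - [0,[-0.9,0,-10.5],[0,2.5,0]]
    - [0,[-0.9,0,-10.5],[0,2.5,0]]
    - [0,[0,0,0],[0,0,0]]

```text
clock: 16.5
tool_pos: [0.5461, -0.1052, 0.1258]
orientation: [-0.084, 0.363, 0.927, 0.031]
wrist_force: [-10.1, -1.2, -3.3]
gripper_width: 0.0093
grip_force: 60.6
```

Force is low and the rise is 41 mm, so the tongue is coming up. Continuing.

apply_moves:
  series:
    - [0,[-0.9,0,-10.5],[0,2.5,0]]
    - [0,[-0.9,0,-10.5],[0,2.5,0]]
    - [0,[-0.9,0,-10.5],[0,2.5,0]]
    - [0,[-0.9,0,-10.5],[0,2.5,0]]
    - [0,[-0.9,0,-10.5],[0,2.5,0]]
    - [0,[0,0,0],[0,0,0]]
    - [0,[0,0,0],[0,0,0]]
    - [0,[0,0,0],[0,0,0]]
    - [0,[0,0,0],[0,0,0]]
    - [0,[0,0,0],[0,0,0]]

```text
clock: 17.5
tool_pos: [0.5588, -0.1168, 0.1748]
orientation: [-0.184, 0.357, 0.913, 0.069]
wrist_force: [-9.0, -3.0, -1.9]
gripper_width: 0.0092
grip_force: 60.2
```

```bash
python3 - <<'E'
from h import *
c=snap('scene','sc9.png'); jm=cv2.imread('pics/sc9.png')
s=bot.get_obs();print(s['tool_pos'],s['wrist_force'],s['joint_vel'])
cv2.imwrite('pics/sc9b.png',cv2.resize(jm,(800,600),interpolation=2))
E
```

```text
[ 0.55876998 -0.11684304  0.17482443] [-8.98794862 -2.08460552 -2.47679595] [-0.00039887  0.00127932 -0.00069326  0.00147954  0.00028803  0.00117776]
```

View pics/sc9b.png

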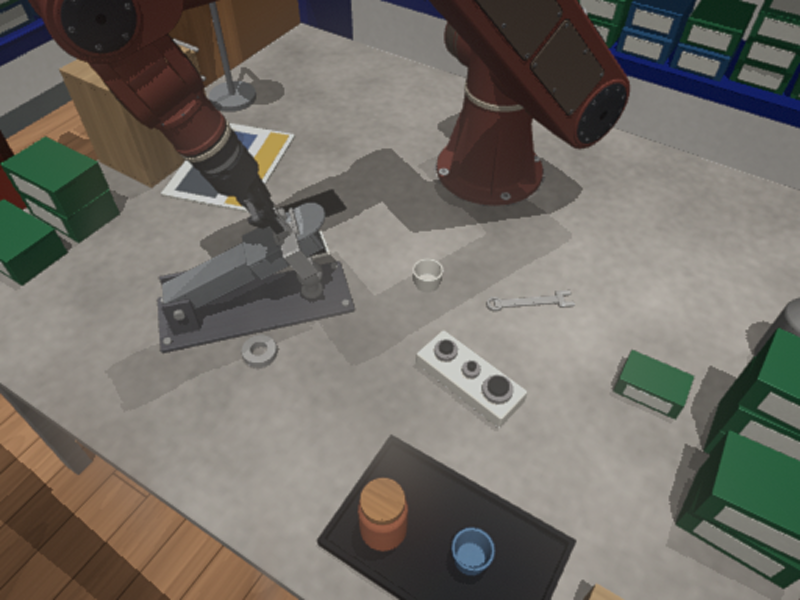

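The scene shows the coupler near (305,225) raised clear of the ball, still gripped at the tab. The cup, bearing, spanner and phones are in place.

```bash
python3 -c "
from rig import bot
print(bot.hand_in())"
```

```text
the job is handed in; nothing more can be done
None
```

I pressed the three keys in order (small, medium, large), pulled the latch out about 17 mm, and raised the tongue about 0.39 rad; I handed the job in with it still gripped and held still and the bystanders in place in the last picture, but no verdict came back.

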